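# Shut and bolt the chisel drawer

## Task

The chisel drawer in the plywood till has been left open. Push the drawer fully home, then lift the red bolt handle out of its parking notch, slide the bolt all the way through the brass keeper on the drawer, lay the handle down in the locking notch and let go. Leave everything else on the bench and on the till where it is.

Things in the scene. Friction and masses are not known exactly. Their poses are not given: they have to be found in the camera images.
- till: Plywood till fixed to the bench, 200 deep (x), 400 wide (y), 90 mm high. Origin: centre of its underside, on the bench. It stands sideways: its front (face at x = -100 mm) looks to the robot's left, x points away from the front, y roughly away from the robot, z up. Half y < 0: solid pedestal with the steel bolt; half y > 0: drawer. The bolt axis is parallel to y at x = -95, z = 115 mm. Sizes below are in this frame.
- park_notch (a point): Parking notch, on the bolt axis at x = -95, y = -112, z = 115 mm. A steel plate along the front of the bolt (x = -116 to -108 mm) has two notches 20 mm wide with floors at z = 109 mm; beside and between them it rises to z = 123 mm, so the handle must be raised over 60 degrees from level to slide past. A stop behind (front x = -84, top z = 133 mm) ends the swing 10 degrees past upright.
- lock_notch (a point): Locking notch, on the bolt axis at x = -95, y = -62, z = 115 mm, same shape. The bolt runs in two steel eyes at y = -54 to -32 and y = -140 to -122 mm, tops at z = 131 mm, 1.5 mm play. Slid towards the keeper, the raised handle's stem comes up against the first eye when the handle is at y = -60 mm; there it can be laid down (y = -66 to -58 mm fits the notch).
- pipe (a point): Middle of the grey dust pipe, 56 mm thick, from y = -215 to 250 mm above and behind the bolt (at y = 250 it bends, 220 mm to +x): axis at x = -55, z = 252 mm, on thin posts at y = -165 and 194 mm. No room for a gripper held vertically over the raised handle: lean the tool 30 to 45 degrees to the till's front (-x), fingers pointing down and to +x.
- drawer (a joint): Drawer of the till, 181 mm wide, mass about 0.7 kg: 0 = fully home against its stop, grows (m) as it comes out along the till's -x; at most 0.11. Slides with about 3 N of friction and stays where it is left.
- drawer_front (a point): Point on the flat brown wooden front face of the drawer to push on: 50 mm above the bench, at the till's y = 60 mm. The face spans y = 3 to 184 mm and z = 12 to 92 mm; shut, it lies at the till's x = -104 mm.
- keeper (a point): Mouth of the brass keeper, a square eye 20 mm wide inside and 20 mm thick along the bolt, standing on the drawer front's top edge near the bolt and moving with the drawer; its outside is 30 mm wide and its top 133 mm above the bench. With the drawer home its opening is in line with the bolt; the bolt enters towards the till's +y.
- bolt: Loose steel bolt, a round bar 14 mm thick, 200 mm long, round-nosed, about 0.3 kg, with a side handle. Origin: on the bar's axis where the handle joins. y runs along the bar towards the nose; -x points out along the handle. At the start the handle lies level to the till's front in the parking notch, held by its weight. The bar turns freely in its eyes. Travel to the locking notch: 50 mm to the till's +y.
- bolt_handle (a point): Grip point of the bolt's red handle, 52 mm out from the bar's axis. The red grip is a block 42 mm long (30 to 72 mm from the axis), 16 mm thick along the bar (pinch it across this) and 18 mm the other way; the steel stem inside of it is 12 mm thick. Pinched along the bar's direction it pivots between the fingers as the handle is swung.
- bolt_nose (a point): Tip of the bolt's nose, 116 mm from the handle along the bar. Parked it lies at the till's y = 4 mm; locked at about y = 54 mm, 18 mm beyond the keeper's far side (y = 36 mm). If the bolt binds on its way, ease it back a few mm, swing the handle a little and go on.
- glue: Bystander: yellow glue bottle, 52 mm across, 150 mm tall, origin under its centre.
- tin: Bystander: blue tin, 64 mm across, 80 mm tall, standing on the till's pedestal. Origin under its centre.
- offcut: Bystander: wooden block 70 x 110 x 38 mm lying on the till over the drawer. Origin under its centre.
- tape: Bystander: yellow tape measure, 60 x 38 x 60 mm, standing in front of the till. Origin under its centre.
- screwdriver: Bystander: blue screwdriver 200 mm long lying on the bench along its x axis.
- mallet: Bystander: wooden mallet lying on the bench, handle 200 mm long towards -x, head 70 x 110 x 60 mm. Origin on the underside.
- pencil_cup: Bystander: red cup, 72 mm across, 90 mm tall. Origin under its centre.
Not all that is in view belongs to the job. Of the things shaped like the bolt, the steel one is meant.

How it is judged:
By the outcome, as a careful person would: the job done as asked, in the order asked, and still so for the second after the job is handed in, with the robot touching nothing.
It also fails if it takes over 58 s, if anything falls off the work surface, if the arm or the gripper's body presses on something with over 40 N, if the wrist force passes 120 N, or if a joint passes its speed limit or range.

## Robot

A 7-joint arm with a two-finger parallel gripper is mounted at the origin on the work surface. World frame = base frame: x ahead of the robot, y to its left, z up, the work surface at z = 0. Lengths are in m, angles in degrees, forces in N, time in s.
With the tool pointing down it reaches from about 0.35 to 0.775 m from the base axis. Payload 3.1 kg.
Tool frame: the origin (TCP) lies on the centre line of the jaws, within the pads' length; the fingertips stand 17 mm ahead of it and the grasp point (between the pads) lies 2 mm behind it (robot.tip_reach is the distance from the TCP to the fingertips, in m); z points along the fingers, y is the line along which they close (so a half turn about z gives the same grasp; the last joint's range is limited). The gripper opens to 85 mm and grips with 20 to 120 N. Pads are 22 mm wide; open, the fingers measure 114 mm over their backs; the gripper's body (76 mm by 85 mm) begins 54 mm behind the grasp point. The pads swing forward as they close: fully open they stand 13 mm farther back than shut.
Start: joints at [67.741, 17.813, 0.802, 86.603, -0.252, 75.585, -1.558], TCP at [0.187, -0.517, 0.248] pointing down, gripper open.
Joint ranges: [-154.91, 154.91], [-16.99, 109.72], [-72.82, 74.43], [7.12, 147.25], [-82.49, 262.49], [11.32, 116.49], [-174.64, 174.64]. Speed limits (degrees/s): [159.86, 159.86, 180, 180, 180, 180, 180].

## Interface

Orientations are given as [roll, pitch, yaw] about the fixed x, y, z axes, in that order (R = Rz(yaw) Ry(pitch) Rx(roll)).
In Python, from station import robot, fingers, vision, workorder, recognise gives the robot as it stands. Calls block until the motion is done:
- robot.move_to(position, orientation): joint-space move of the TCP to a pose.
- robot.line_to(position, orientation=None, velocity=0.15, f_stop=None): straight line of the TCP; orientation=None keeps the orientation; velocity is the mean speed in m/s. With f_stop (N) it stops when the force on the tool has changed by that much, and returns True; else False.
- robot.move_j(angles): joint-space move.
- fingers.gripper_to(opening, force=None): opening from 0.0 (shut) to 1.0 (fully open); force is the grip in N (None keeps the last); returns when the fingers have stopped.
- robot.pause(seconds).
- robot.inverse_kinematics(position, orientation): joint angles nearest the present ones, or None.
- vision.grab_frame(name): name is "scene" or "top"; returns the picture (384x512x3 uint8, red, green, blue); there is no depth.
- vision.calibration(name): a dict with "mtx" (3x3 intrinsics, pixels), "extrinsics" (4x4, takes a point from world to camera coordinates). Camera axes: x right, y up, looking along -z (the intrinsics and any distortion apply to the point x, -y, -z); pixel columns grow to the right and rows downward; lengths in m; the calibration is good to about 2 mm. A picture is of the moment at which its call begins. calibration takes no time and is no camera call.
A pose or a line that the arm cannot do raises robot.PlanningError and nothing moves.
- workorder.close_job(): hands the job in; it is judged then, once.
Trained networks look in the newest picture that a camera, given by its name, has taken for a name from the list of things; names that differ only in an ending like _2 or _b are one class to them, and where a whole thing is asked for, a point or a joint stands for the part that bears it (a point fixed in the world has none). Each returns a list of dicts, best first, with "p" (0 to 1); they miss things now and then, are a little off and sometimes report something else, mostly with a low value. They report only what shows in the picture. A call takes as long as a camera call. They do not tell look-alikes from the thing itself.
- recognise(label, camera): "rect" ([centre column, centre row, width, height] in pixels, round what is visible of it).
Readings, each from a call of its own:
- robot.current_time_s(): time.
- robot.current_joint_positions(): joint angles.
- robot.current_dq(): joint speeds.
- robot.current_joint_torque(): joint torques, N m.
- robot.current_tool_pos(): TCP position.
- robot.current_eef_rot(): TCP orientation.
- robot.current_contact_force(): force on the tool from outside, world axes, zero at the start.
- robot.current_torque(): the same for the moment, N m.
- robot.current_finger_gap(): opening from 0.0 (shut) to 1.0 (fully open).
- robot.current_gripper_force(): force on a finger pad.
Only numpy, scipy, OpenCV 4.12 (cv2) and the standard library are available. Lean on these libraries where they do the work, as an engineer would, in place of code of your own. Each camera call takes 0.05 s, during which the arm holds its last target. There are 200 camera calls.

## Working session

There is one attempt and no reset: what is moved stays moved. The work goes in short steps, each a Python script; the robot and the scene stay as the last script left them, time stands still between calls to the robot, and variables do not carry over. Pictures are saved under pics/ and viewed, at most 10 in all, crops included, and the job is handed in when it is done.

```bash
ls; mkdir -p pics; python3 - <<'E'
from station import robot, fingers, vision, workorder, recognise
import cv2,numpy as np
for n in("scene","top"):
    im=vision.grab_frame(n); cv2.imwrite(f"pics/{n}0.png",cv2.resize(im[:,:,::-1],(800,600),interpolation=cv2.INTER_CUBIC))
    np.save(f"{n}0.npy",im)
    c=vision.calibration(n);print({k:np.round(v,4).tolist() if not isinstance(v,str) else v for k,v in c.items()})
    for l in("till","bolt","bolt_handle","bolt_nose","keeper","drawer_front","pipe","glue","tin","offcut","tape"):
        print(n,l,[(np.round(d["rect"]).astype(int).tolist(),round(d["p"],2)) for d in recognise(l,n)])
print(robot.current_time_s())
E
```

```text
pics
{'mtx': [[394.162, 0.0, 252.2891], [0.0, 394.162, 194.1583], [0.0, 0.0, 1.0]], 'extrinsics': [[-0.3733, 0.9277, -0.0063, 0.1818], [-0.5735, -0.2255, 0.7876, 0.1644], [0.7292, 0.2976, 0.6162, -1.5911], [0.0, 0.0, 0.0, 1.0]]}
scene till [([165, 216, 183, 171], 0.76), ([224, 264, 56, 74], 0.43)]
scene bolt [([296, 288, 65, 37], 0.89), ([250, 202, 40, 45], 0.81)]
scene bolt_handle [([314, 215, 27, 38], 0.72), ([249, 203, 41, 47], 0.71), ([297, 286, 67, 36], 0.58), ([293, 237, 20, 23], 0.53)]
scene bolt_nose [([316, 215, 32, 36], 0.77), ([166, 215, 180, 168], 0.65), ([297, 286, 67, 34], 0.64), ([252, 202, 34, 36], 0.59), ([223, 264, 58, 81], 0.16)]
scene keeper [([225, 263, 56, 76], 0.56)]
scene drawer_front [([226, 265, 56, 77], 0.73)]
scene pipe [([165, 215, 184, 171], 0.89), ([250, 202, 40, 41], 0.74)]
scene glue [([170, 176, 18, 43], 0.66)]
scene tin [([201, 178, 14, 23], 0.77)]
scene offcut [([165, 215, 179, 173], 0.48), ([168, 219, 15, 19], 0.41)]
scene tape [([291, 237, 21, 26], 0.85)]
{'mtx': [[467.1186, 0.0, 259.3086], [0.0, 467.1186, 191.5764], [0.0, 0.0, 1.0]], 'extrinsics
[... 268 characters left out ...]
 203, 27, 66], 0.75)]
top bolt_handle [([256, 203, 27, 68], 0.59), ([209, 259, 30, 62], 0.55)]
top bolt_nose [([208, 258, 26, 64], 0.89), ([258, 203, 30, 63], 0.82), ([198, 154, 56, 25], 0.78), ([305, 151, 120, 188], 0.31)]
top keeper [([259, 143, 27, 63], 0.89)]
top drawer_front [([258, 143, 26, 60], 0.9)]
top pipe [([305, 152, 121, 183], 0.82)]
top glue [([371, 233, 16, 15], 0.59), ([258, 203, 28, 66], 0.59)]
top tin [([323, 216, 30, 24], 0.87), ([393, 166, 41, 84], 0.39)]
top offcut [([314, 142, 33, 40], 0.67), ([322, 216, 27, 20], 0.6), ([219, 205, 25, 14], 0.42)]
top tape [([260, 144, 27, 61], 0.69), ([218, 205, 20, 18], 0.58), ([393, 164, 41, 82], 0.44), ([104, 172, 31, 26], 0.18)]
1.2
```

View pics/scene0.png

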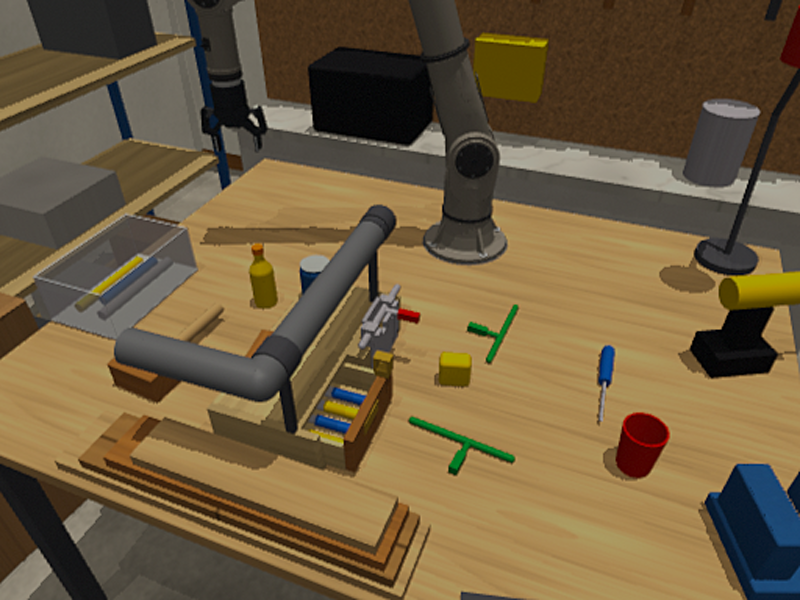

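View pics/top0.png

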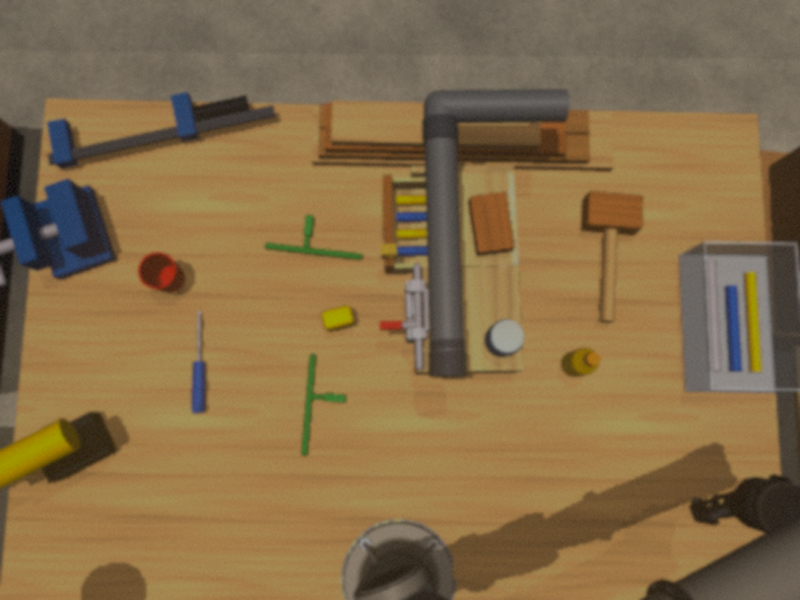

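Three bolt-shaped things appear. Two are green: scene (490,335) and (460,440), top (320,400) and (310,245). The steel one with a red handle, at scene (395,315) and top (405,325), sits in eyes on the till, so it is the one meant. I'll confirm it in an enlarged crop, which I'll also use for measuring.

```bash
python3 - <<'E'
import cv2,numpy as np
s=np.load("scene0.npy")[:,:,::-1];t=np.load("top0.npy")[:,:,::-1]
def crop(im,c0,r0,w,h,k):
    o=cv2.resize(im[r0:r0+h,c0:c0+w],None,fx=k,fy=k,interpolation=cv2.INTER_CUBIC)
    for c in range(c0-c0%10+10,c0+w,10):cv2.putText(o,str(c),((c-c0)*k,8),0,.3,(0,0,255));cv2.line(o,((c-c0)*k,10),((c-c0)*k,16),(0,0,255))
    for r in range(r0-r0%10+10,r0+h,10):cv2.putText(o,str(r),(0,(r-r0)*k+4),0,.3,(0,0,255));cv2.line(o,(20,(r-r0)*k),(26,(r-r0)*k),(0,0,255))
    return o
a=crop(s,205,175,70,130,5)[:600];b=crop(t,235,105,110,140,4)
o=np.zeros((600,800,3),np.uint8);o[:600,:350]=a[:600];o[:560,355:795]=b
cv2.imwrite("pics/crop0.png",o)
E
```

```text
(no output)
```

View pics/crop0.png

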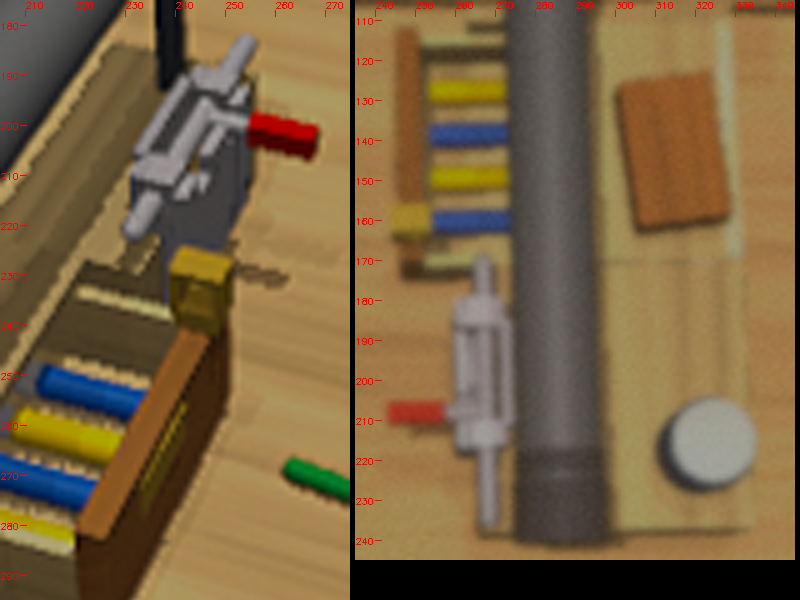

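The crop confirms it: the steel bolt with the red grip has its nose at scene (232,221) and top (267,169), and its grip at scene (262,202) and top (250,208). The keeper is at scene (245,227) and top (249,160), about 70 mm out of line. Next I'll fit the till pose.

```bash
cat > fit.py <<'E'
import numpy as np
from scipy.optimize import least_squares
from station import vision
C={n:vision.calibration(n) for n in("scene","top")}
def proj(n,P):
    q=C[n]["extrinsics"]@np.append(P,1);q=C[n]["mtx"]@np.array([q[0],-q[1],-q[2]]);return q[:2]/q[2]
def T(p,P):
    c,s=np.cos(p[2]),np.sin(p[2]);P=np.array(P)/1000
    return np.array([p[0]+c*P[0]-s*P[1],p[1]+s*P[0]+c*P[1],P[2]])
def tri(ps,pt):
    return least_squares(lambda X:np.r_[proj("scene",X)-ps,proj("top",X)-pt],[.5,0,.1]).x
E
python3 - <<'E'
from fit import *
obs=[("nose",(-95,4,115),0,(231.6,221.4),(267,169.2)),("tail",(-95,-196,115),0,(255,183),(268.2,236.7)),
("gripend",(-167,-112,115),0,(268,204),(243.2,208)),("gripin",(-125,-112,115),0,(255.6,201),(257.5,207.8)),
("keeper",(-95,26,133),1,(245.4,226.8),(249,160.5)),("cornr",(100,-200,90),0,None,(333.2,237)),
("dfar",(-104,184,92),1,(226,282.4),(245.7,112))]
def res(p,full=0):
    r=[]
    for n,P,d,a,b in obs:
        X=T(p,np.array(P,float)-[d*p[3]*1000,0,0])
        for c,o in(("scene",a),("top",b)):
            if o is not None:
                e=proj(c,X)-o;r+=list(e)
                if full:print(n,c,e.round(1))
    return np.array(r)
s=least_squares(res,[.6,0,-1.57,.07],loss="soft_l1")
print(s.x,np.degrees(s.x[2]));res(s.x,1)
for n,P,d,a,b in obs:
    if a:X=tri(a,b);print(n,X.round(4),"model",T(s.x,np.array(P,float)-[d*s.x[3]*1000,0,0]).round(4))
np.save("pose.npy",s.x)
E
```

```text
[ 0.5873287  -0.11997896 -1.5371836   0.0518201 ] -88.07413249829497
nose scene [-1.4  0.3]
nose top [-1.3 -1. ]
tail scene [-0.5 -1.3]
tail top [-0.8  0.1]
gripend scene [-0.2 -1.7]
gripend top [-1.5  0.1]
gripin scene [-1.2 -1.6]
gripin top [-1.2  0. ]
keeper scene [-0.8 -0.6]
keeper top [-1.2 -0.8]
cornr top [0.6 0.4]
dfar scene [-0.6 -1.6]
dfar top [-1.8 -0.3]
nose [ 0.5843 -0.0257  0.1129] model [ 0.5881 -0.0249  0.115 ]
tail [ 0.3883 -0.0323  0.1099] model [ 0.3882 -0.0316  0.115 ]
gripend [0.4701 0.0413 0.1084] model [0.4698 0.0432 0.115 ]
gripin [0.4709 0.0008 0.1086] model [0.4712 0.0012 0.115 ]
keeper [0.6062 0.0265 0.1288] model [0.6084 0.0276 0.133 ]
dfar [0.7658 0.0403 0.0856] model [0.766  0.0419 0.092 ]
```

```bash
cat > h.py <<'E'
from station import robot, fingers, vision, workorder, recognise
import numpy as np
from scipy.spatial.transform import Rotation as Ro
from fit import T,proj
p=np.load("pose.npy")
def ori(L,s):
    L=np.radians(L);z=np.array([np.sin(L),0,-np.cos(L)]);y=np.array([0,s,0.])
    R=Ro.from_euler("z",p[2]).as_matrix()@np.c_[np.cross(y,z),y,z]
    return Ro.from_matrix(R).as_euler("xyz",degrees=True)
def W(x,y,z): return T(p,(x,y,z))
def till(P):   # world -> till frame, mm
    d=np.array(P)-[p[0],p[1],0];return Ro.from_euler("z",-p[2]).apply(d)*1000
LEAN=40
def handle(a,y,L=LEAN,back=0):  # TCP with the grasp point on the grip, handle raised a deg
    a,L=np.radians(a),np.radians(L);zx,zz=np.sin(L),-np.cos(L)
    k=2-back
    return W(-95-52*np.cos(a)+k*zx,y,115+52*np.sin(a)+k*zz)
E
python3 - <<'E'
from fit import *
obs=[((-95,4,115),0,(231.6,221.4),(267,169.2)),((-95,-196,115),0,(255,183),(268.2,236.7)),
((-167,-112,115),0,(268,204),(243.2,208)),((-125,-112,115),0,(255.6,201),(257.5,207.8)),
((-95,26,133),1,(245.4,226.8),(249,160.5)),((-104,184,92),1,(226,282.4),(245.7,112))]
def res(q):
    r=[]
    for P,d,a,b in obs:
        X=T(q,np.array(P,float)-[d*q[3]*1000,0,0])
        for c,o in(("scene",a),("top",b)): r+=list(proj(c,X)-(np.array(o)-.45))
    return np.array(r)
s=least_squares(res,[.6,0,-1.57,.07]);print(s.x,res(s.x).round(1));np.save("pose.npy",s.x)
E
python3 - <<'E'
from h import *
for s in(1,-1):
    o=ori(LEAN,s);print(s,o.round(1))
    for n,P in dict(hi=W(-190,-20,330),pre=W(-240,60,90),push0=W(-215,60,56),push1=W(-120,60,56),h0=handle(0,-112),hback=handle(0,-112,back=90),up=handle(80,-112),upl=handle(80,-60),l=handle(0,-60)).items():
        j=robot.inverse_kinematics(P,o);print(n,P.round(3),None if j is None else np.round(j))
E
```

```text
[ 0.5876079  -0.12068519 -1.54052609  0.05224037] [-1.3  0.8 -0.6 -0.8 -0.2 -0.8 -0.4  0.4  0.  -1.1 -1.   0.2 -0.9 -1.1
 -0.7  0.2 -0.5  0.  -0.6 -0.6 -0.7 -1.  -1.  -0.1]
1 [180.   40.   91.7]
hi [0.562 0.069 0.33 ] [  0.  36. -51.  72.  56. 113. -42.]
pre [0.64  0.121 0.09 ] [ -5.  60. -52.  69.  69. 105. -55.]
push0 [0.641 0.096 0.056] [ -3.  60. -48.  72.  68. 100. -55.]
push1 [0.644 0.001 0.056] [  4.  55. -44.  80.  67.  92. -52.]
h0 [0.471 0.022 0.113] [ 15.  48. -67. 104.  64. 101. -70.]
hback [0.469 0.079 0.182] [  7.  42. -64.  96.  56. 105. -66.]
up [ 0.473 -0.021  0.165] [ 22.  41. -69. 104.  62. 101. -62.]
upl [ 0.525 -0.02   0.165] [ 18.  43. -63.  97.  64. 101. -57.]
l [0.523 0.023 0.113] [ 12.  49. -62.  96.  65. 101. -64.]
-1 [180.  -40.  -88.3]
hi [0.562 0.069 0.33 ] [  0.  36. -51.  72.  56. 113. 138.]
pre [0.64  0.121 0.09 ] [ -1.  64. -62.  69.  76. 110. 124.]
push0 [0.641 0.096 0.056] [  1.  66. -62.  72.  78. 108. 122.]
push1 [0.644 0.001 0.056] [ 11.  63. -62.  79.  80. 104. 125.]
h0 [0.471 0.022 0.113] [ 13.  44. -62. 104.  61.  97. 112.]
hback [0.469 0.079 0.182] [  6.  40. -62.  96.  55. 104. 115.]
up [ 0.473 -0.021  0.165] [ 19.  37. -62. 104.  58.  96. 120.]
upl [ 0.525 -0.02   0.165] [ 17.  42. -62.  97.  63. 100. 123.]
l [0.523 0.023 0.113] [ 12.  49. -62.  96.  66. 101. 116.]
```

```bash
python3 - <<'E'
from h import *
o=ori(LEAN,1)
robot.line_to([.187,-.517,.45],velocity=.3)
robot.move_to(W(-260,20,330),o)
fingers.gripper_to(0.0)
robot.move_to(W(-240,60,95),o)
robot.line_to(W(-225,60,56),o,velocity=.1)
print(robot.current_time_s(),robot.current_contact_force().round(1) if hasattr(robot.current_contact_force(),'round') else robot.current_contact_force())
hit=robot.line_to(W(-112,60,56),o,velocity=.06,f_stop=15)
print(hit,till(robot.current_tool_pos()).round(1),np.round(robot.current_contact_force(),1),robot.current_time_s())
import cv2
ims=[]
for n,(c0,r0) in dict(scene=(190,170),top=(195,100)).items():
    im=vision.grab_frame(n)[:,:,::-1];ims.append(cv2.resize(im[r0:r0+150,c0:c0+100],None,fx=4,fy=4,interpolation=cv2.INTER_CUBIC))
cv2.imwrite("pics/push.png",np.hstack(ims))
E
```

```text
7.075 [-0.2 -0.2  1. ]
True [-123.3   60.    55.6] [-1.3  0.2  0.3] 8.6667
```

View pics/push.png

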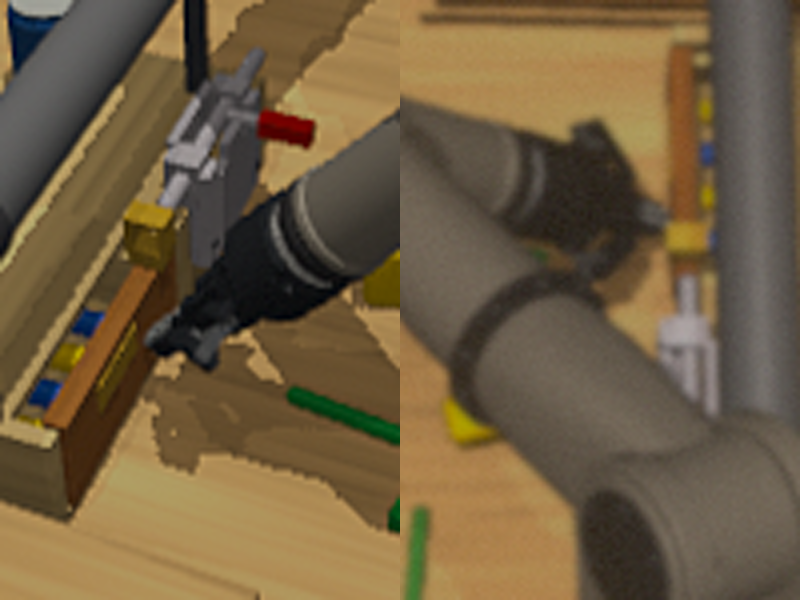

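The picture shows the drawer front flush and the keeper at crop (150,225), in line with the bolt. I'll press once more to make sure it's home, then go to the handle and look before closing.

```bash
python3 - <<'E'
from h import *
o=ori(LEAN,1)
hit=robot.line_to(W(-112,60,56),o,velocity=.03,f_stop=25)
print(hit,till(robot.current_tool_pos()).round(1),np.round(robot.current_contact_force(),1))
robot.line_to(W(-200,60,75),o,velocity=.2)
print("keeper model",proj("scene",W(-95,26,133)),proj("top",W(-95,26,133)))
robot.line_to(handle(0,-50,back=110),o,velocity=.25)
robot.line_to(handle(0,-112,back=80),o,velocity=.2)
fingers.gripper_to(0.6,force=30)
print(robot.line_to(handle(0,-112,back=18),o,velocity=.1,f_stop=12))
print(till(robot.current_tool_pos()).round(1),np.round(robot.current_contact_force(),1),robot.current_time_s())
import cv2
im=vision.grab_frame("scene")[:,:,::-1];a=cv2.resize(im[170:245,205:305],None,fx=8,fy=8,interpolation=cv2.INTER_CUBIC)
cv2.imwrite("pics/grip.png",a)
print(proj("scene",handle(0,-112,back=2)))
E
```

```text
False [-122.8   59.6   54.7] [-2.7 15.5  3.2]
keeper model [226.48238846 221.92150254] [266.04608823 159.24311404]
False
[-157.8 -111.8  127.4] [0.1 0.8 0.2] 12.5833
[261.18422273 201.03072507]
```

View pics/grip.png

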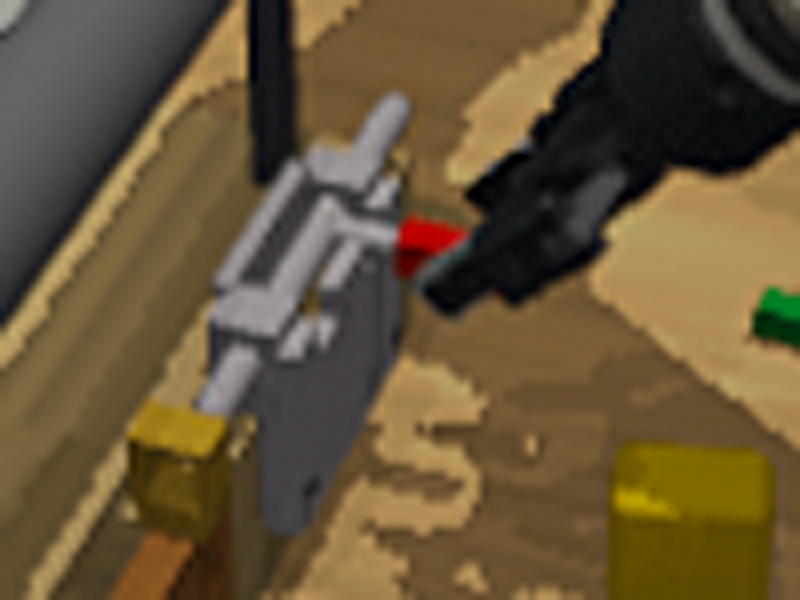

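The fingers straddle the red grip at crop (430,245), and the drawer didn't move under a steady 15 N. I'll advance, pinch and raise.

```bash
python3 - <<'E'
from h import *
o=ori(LEAN,1)
print(robot.line_to(handle(0,-112),o,velocity=.08,f_stop=12))
fingers.gripper_to(0.0,force=35)
g=robot.current_finger_gap();print("gap",g*85,np.round(robot.current_contact_force(),1),till(robot.current_tool_pos()).round(1))
if g*85>10:
    for a in range(10,81,10):
        robot.line_to(handle(a,-112),o,velocity=.08)
        f=np.round(robot.current_contact_force(),1)
        print(a,f,end=" ")
        if np.linalg.norm(f)>30: print("STOP");break
print(robot.current_finger_gap()*85,till(robot.current_tool_pos()).round(1),robot.current_time_s())
import cv2
im=vision.grab_frame("scene")[:,:,::-1];a=cv2.resize(im[160:235,205:305],None,fx=8,fy=8,interpolation=cv2.INTER_CUBIC)
cv2.imwrite("pics/up.png",a)
E
```

```text
False
gap 15.471532494470432 [ 0.3 -0.4  0.5] [-146.  -111.9  113.7]
10 [-0.8  1.1 -3. ] 20 [-1.2  0.6 -4.7] 30 [-0.5  1.7 -3.8] 40 [-1.5  2.4 -2.7] 50 [-1.   4.4 -2.5] 60 [-1.3  5.2 -1.3] 70 [-0.9  6.1 -0.2] 80 [-0.3  6.5  1.1] 15.376935213512004 [-104.  -111.1  165.9] 15.55
```

View pics/up.png

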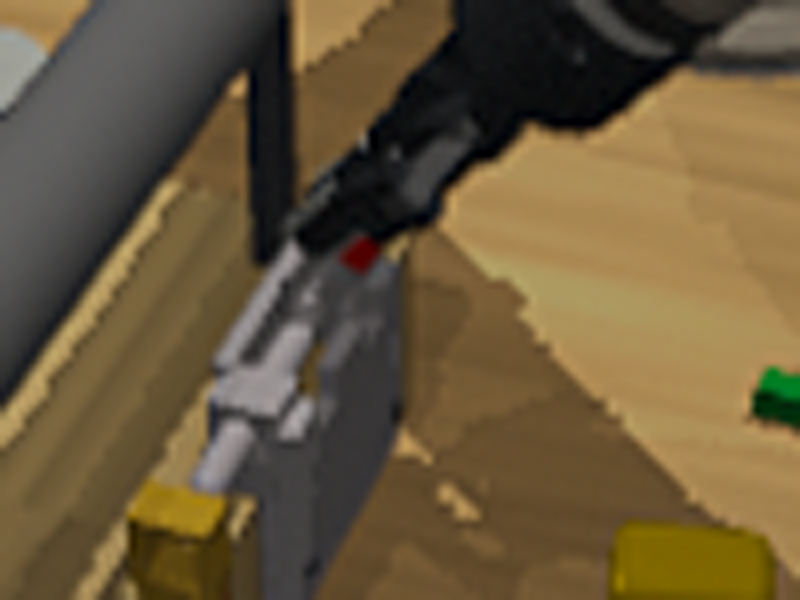

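The handle is raised: the red grip shows at crop (360,255), clear of the notch plate. Now the slide.

```bash
python3 - <<'E'
from h import *
o=ori(LEAN,1)
robot.line_to(handle(77,-112),o,velocity=.05)
print(np.round(robot.current_contact_force(),1))
hit=robot.line_to(handle(77,-55),o,velocity=.04,f_stop=14)
print(hit,till(robot.current_tool_pos()).round(1),np.round(robot.current_contact_force(),1),robot.current_finger_gap()*85,robot.current_time_s())
import cv2
im=vision.grab_frame("scene")[:,:,::-1];a=cv2.resize(im[160:250,200:290],None,fx=6,fy=6,interpolation=cv2.INTER_CUBIC)
cv2.imwrite("pics/slid.png",a)
E
```

```text
[-0.3  0.4 -1.8]
False [-105.4  -57.9  164. ] [-7.1  0.5  0.1] 15.081422814093429 17.425
```

View pics/slid.png

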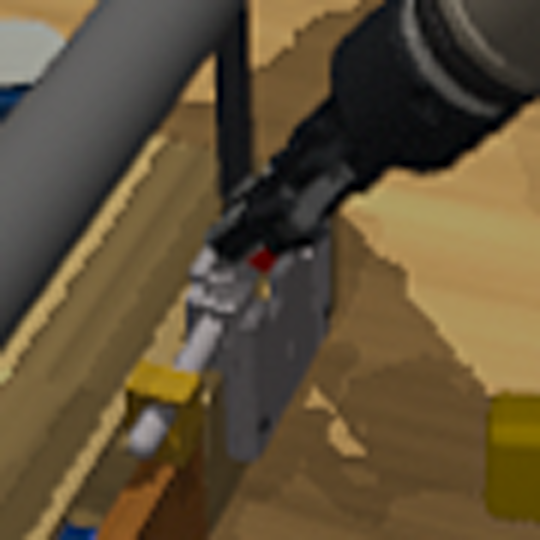

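The nose shows beyond the keeper at crop (145,435), and the stem is against the eye with about 7 N. I'll ease back 2 mm, lay the handle down and let go.

```bash
python3 - <<'E'
from h import *
o=ori(LEAN,1);Y=-60
robot.line_to(handle(77,Y),o,velocity=.03)
print(np.round(robot.current_contact_force(),1))
for a in (65,55,45,35,25,15,8,2):
    hit=robot.line_to(handle(a,Y),o,velocity=.06,f_stop=15)
    print(a,hit,np.round(robot.current_contact_force(),1),till(robot.current_tool_pos()).round(1))
    if hit: break
if not hit or a<=8:
    fingers.gripper_to(0.5)
    robot.line_to(handle(0,Y,back=100),o,velocity=.12)
    robot.line_to(W(-330,Y,300),o,velocity=.25)
print(robot.current_time_s())
import cv2
ims=[]
for n,(c0,r0) in dict(scene=(195,165),top=(225,100)).items():
    im=vision.grab_frame(n)[:,:,::-1];ims.append(cv2.resize(im[r0:r0+150,c0:c0+100],None,fx=4,fy=4,interpolation=cv2.INTER_CUBIC))
cv2.imwrite("pics/end.png",np.hstack(ims))
E
```

```text
[ 0.7  0.2 -3.5]
65 False [ 0.5 -5.9 -0.2] [-113.8  -59.6  161.3]
55 False [-0.5 -6.3  0.1] [-121.7  -59.6  156.9]
45 False [ 0.3 -5.2  3. ] [-128.8  -59.6  151.4]
35 False [ 0.4 -5.6  5.4] [-135.2  -59.5  144.5]
25 False [ 2.  -3.2  3.6] [-140.8  -59.4  136. ]
15 False [ 0.9 -2.4  3.9] [-144.6  -59.4  127.1]
8 False [ 1.3 -1.4  4.6] [-146.2  -59.4  120.8]
2 False [2.4 0.2 4.7] [-146.9  -59.5  115.4]
22.2833
```

View pics/end.png

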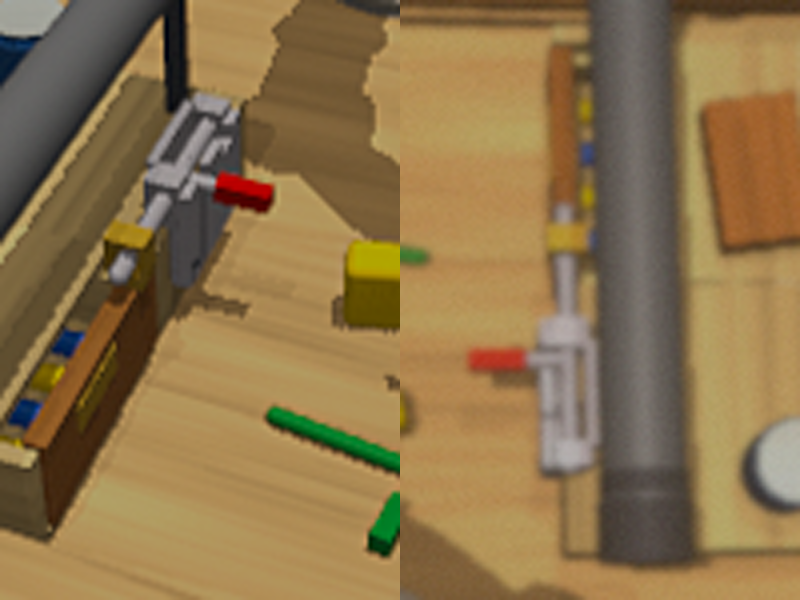

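The end picture shows the handle level in the locking notch (scene crop (245,190)), the nose beyond the keeper (120,265), the drawer shut, and the robot clear. Handing in.

```bash
python3 -c "
from station import workorder;print(workorder.close_job())"
```

```text
the job is handed in; nothing more can be done
None
```

The job is handed in at about 22 s of the 58 s allowed: the drawer is home, the bolt runs through the keeper, and the handle lies in the locking notch with the robot clear; no verdict came back.

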